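# Draw out the drying cabinet's hot tray with the pull hook

## Task

The red fuel cap in the drying cabinet is cured. The trays are hot, so take the orange-handled pull hook from its stand, reach in under the cabinet's raised door, drop the hook into the finger hole of the tray that carries the red cap and draw that tray gently all the way out to its stop, leaving the tray with the grey cap shut. Then hang the hook back upright in its stand, and touch nothing hot with the gripper and disturb nothing else on the bench.

Things in the scene. Friction and masses are not known exactly. Their poses are not given: they have to be found in the camera images.
- cabinet: Bench-top drying cabinet, clear walls on an aluminium frame, blue heater housing behind; 300 wide, 345 deep, 210 high; fixed. Origin: on the bench under the middle of the 260 mm deep clear part. Its own -x looks out of the open front, the way the trays come out; +y is on the left hand of a person who looks into its front; z up. The front face is the plane x = -130 mm (own axes).
- door_edge (a point): Middle of the outer edge of the cabinet's clear door, which is fixed, raised: 300 wide, 5 to 8 thick, it slopes from the front face (172 mm above the bench) outward and up to this edge, 84 mm out from the face and 272 above the bench. An upright hook would strike it: reach the tabs from under this edge with the hook's handle leaned out of the cabinet, 30 to 45 degrees from vertical.
- tray_left (a joint): Slide of the tray at the cabinet's own y = +62 mm: 0 = shut, grows as it comes out to the rigid stop at about 0.13 m. Dry runners: about 6 N to move it; it stays where it is left. Stop as soon as the stop is felt: the cabinet must not be loaded with over 30 N. Either tray may start up to 8 mm out.
- tray_right (a joint): The same for the tray at the cabinet's own y = -62 mm.
- hole_left (a point): Centre of the finger hole at the upper face of the left tray's dark pull tab, 70 mm above the bench; axes as the cabinet's; moves with the tray. The tab is level, 4 thick, 50 wide, juts 40 mm out of the tray's front edge; the hole, 23 across, goes straight through its middle (22 mm out of the cabinet's face when shut). Free air below it down to the bench.
- hole_right (a point): The same on the right tray.
- pan_left (a point): Middle of the left tray's pan, on its upper face; pan 190 long, 118 wide, rim 11 mm above the pan's floor, floor 61 mm above the bench. Moves with the tray.
- pan_right (a point): The same on the right tray.
- cap_red_centre (a point): Red lacquered fuel cap, 68 mm across, 31 high, loose on one of the two trays (left or right); the point is its centre, 14 mm above the pan.
- cap_grey_centre (a point): The same cap in grey, on the other tray.
- hook_grip (a point): Centre of the pull hook's square orange handle, 18 x 18 mm, 80 long along its own z (up as it hangs in the stand), flats square to its x and y. About 110 g. Down its axis from here: handle end at z -40 mm, dark round collar 32 across from -40 to -46, round steel shank 7 thick to the bend at -166, where it bends 45 degrees towards own -x and ends at the tip.
- hook_tip (a point): Centre of the tip of the hook (end of the 7 mm rod's axis), at (-20, 0, -186) mm from hook_grip in the hook's axes; the last 28 mm slopes towards own -x. With own -x looking out of the cabinet and the handle leaned out by 35 to 45 degrees (bend ahead, into the cabinet), this last piece points about straight down, to drop into the hole.
- hook_collar (a point): Point on the hook's axis at the underside of its collar, 46 mm below hook_grip; this rests on the stand's fork.
- stand_seat (a point): Where the hook's collar rests: on the fork's upper face, 168 mm above the bench, axes as the stand's. Fixed stand: base 110 x 90 mm, fork 54 wide, 8 thick; slot 14 wide, closed 15 mm behind this point (own +x), open 31 mm ahead (own -x). The collar lies on both prongs, hook's axes within 0.15 rad of the stand's at the start. Take out and put back straight up and down.
- hardener_centre (a point): White bottle with a red cap, 54 across, 125 high, loose; the point is its centre. Bystander, to be left alone.
- sander_centre (a point): Blue sanding block, 118 x 66 x 32 high, loose; the point is its centre. Bystander, to be left alone.
- tape_centre (a point): Yellow tape roll lying flat, 96 across, 24 high, loose; the point is its centre. Bystander, to be left alone.
- spreader_centre (a point): Yellow filler spreader lying flat, 100 x 85, 4 to 10 high, loose; the point is its centre. Bystander, to be left alone.
- filler_centre (a point): Tin of filler, 100 across, 120 high, loose; the point is its centre. Bystander, to be left alone.
- mixcup_centre (a point): White mixing cup, 80 across, 85 high, loose; the point is its centre. Bystander, to be left alone.
Mind the look-alikes: they are no part of the job. What is shaped like the part that bears stand_seat but pink or purple is not meant.

How it is judged (in metres and radians):
On the way, in this order (a step that is already met when the one before it is completed fails the run):
1. the hook's tip is down in the finger hole of the red cap's tray (((horizontal distance between cap_red_centre and pan_left below 0.06 m and horizontal distance between cap_grey_centre and pan_right below 0.06 m and (horizontal distance between hook_tip and hole_left below 0.02 m and z of hook_tip in the frame of hole_left between -0.04 and -0.006 m)) or (horizontal distance between cap_red_centre and pan_right below 0.06 m and horizontal distance between cap_grey_centre and pan_left below 0.06 m and (horizontal distance between hook_tip and hole_right below 0.02 m and z of hook_tip in the frame of hole_right between -0.04 and -0.006 m)))), for 0.1 s.
2. that tray is drawn out to its stop with the hook still in the hole (((horizontal distance between cap_red_centre and pan_left below 0.06 m and horizontal distance between cap_grey_centre and pan_right below 0.06 m and (horizontal distance between hook_tip and hole_left below 0.02 m and z of hook_tip in the frame of hole_left between -0.04 and -0.006 m) and value of joint tray_left above 0.126 m) or (horizontal distance between cap_red_centre and pan_right below 0.06 m and horizontal distance between cap_grey_centre and pan_left below 0.06 m and (horizontal distance between hook_tip and hole_right below 0.02 m and z of hook_tip in the frame of hole_right between -0.04 and -0.006 m) and value of joint tray_right above 0.126 m))), for 0.1 s.
At the end, for the whole second after the job is handed in: The red cap's tray is out by at least 123 mm (its stop is at 130), the grey cap's tray is out by less than 16 mm, both caps still stand upright on their own trays, and the hook hangs at rest in the stand's fork, collar within 16 mm of the seat, upright within 0.12 rad, released (((horizontal distance between cap_red_centre and pan_left below 0.06 m and horizontal distance between cap_grey_centre and pan_right below 0.06 m and value of joint tray_left above 0.123 m and value of joint tray_right below 0.016 m) or (horizontal distance between cap_red_centre and pan_right below 0.06 m and horizontal distance between cap_grey_centre and pan_left below 0.06 m and value of joint tray_right above 0.123 m and value of joint tray_left below 0.016 m)) and angle between each of cap_red_centre, cap_grey_centre's own z axis and vertical below 0.15 rad and height (world z) of each of cap_red_centre, cap_grey_centre above 0.065 m and horizontal distance between hook_collar and stand_seat below 0.016 m and distance between hook_collar and stand_seat below 0.018 m and angle between hook_grip's own z axis and vertical below 0.12 rad and linear speed of hook below 0.02 m/s and contact force between the fingers and hook below 0.1 N); the robot touches nothing.
It fails at once if the gripper or arm touches a hot tray (contact force between any of the fingers, the arm and tray_left above 1 N or contact force between any of the fingers, the arm and tray_right above 1 N).
It fails at once if the hook is forced against the cabinet or a tray (over 30 N) (contact force between hook and cabinet above 30 N).
It fails at once if the gripper or arm knocks the cabinet or its door (over 10 N) (contact force between any of the fingers, the arm and cabinet above 10 N).
It fails at once if the grey cap's tray is pulled out ((horizontal distance between cap_red_centre and pan_left below 0.06 m and horizontal distance between cap_grey_centre and pan_right below 0.06 m and value of joint tray_right above 0.03 m) or (horizontal distance between cap_red_centre and pan_right below 0.06 m and horizontal distance between cap_grey_centre and pan_left below 0.06 m and value of joint tray_left above 0.03 m)).
It fails at once if a bystander is pushed or knocked over (distance of any of hardener_centre, sander_centre, tape_centre, spreader_centre, filler_centre, mixcup_centre from where it was at the start of the episode above 0.03 m).
It also fails if it takes over 54 s, if anything falls off the work surface, if the arm or the gripper's body presses on something with over 40 N, if the wrist force passes 120 N, or if a joint passes its speed limit or range.

## Robot

A 7-joint arm with a two-finger parallel gripper is mounted at the origin on the work surface. World frame = base frame: x ahead of the robot, y to its left, z up, the work surface at z = 0. Lengths are in m, angles in degrees, forces in N, time in s.
With the tool pointing down it reaches from about 0.425 to 0.825 m from the base axis. Payload 3.6 kg.
Tool frame: the origin (TCP) lies at the very end of the fingers, on their centre line; the grasp point (between the pads) lies 19 mm behind it; z points along the fingers, y is the line along which they close (so a half turn about z gives the same grasp; the last joint's range is limited). The gripper opens to 93 mm and grips with 3 to 60 N. Pads are 15 mm wide; open, the fingers measure 128 mm over their backs; the gripper's body (75 mm by 188 mm) begins 65 mm behind the grasp point.
Start: joints at [65.747, 35.231, -0.722, 81.555, 0.464, 63.22, -2.315], TCP at [0.251, -0.599, 0.219] pointing down, gripper open.
Joint ranges: [-178.69, 178.69], [-17.37, 117.87], [-77.05, 75.6], [15.02, 138.74], [-78.02, 258.01], [0.78, 113.62], [-162.83, 162.83]. Speed limits (degrees/s): [159.86, 159.86, 180, 180, 180, 180, 180].

## Interface

Orientations are given as [roll, pitch, yaw] about the fixed x, y, z axes, in that order (R = Rz(yaw) Ry(pitch) Rx(roll)).
In Python, from station import telemetry, read_camera, order, look_for, landmark_of gives the robot as it stands.
- The arm moves only by the tool jog_arm, never from a script. Its argument "rows" is a list of rows, each an object of numbers: "dx", "dy", "dz": the shift along the world's x, y, z scaled (see below); "ax", "ay", "az": the turn, a rotation vector about the world's x, y, z scaled (see below). In form: [{"dx": .., "dy": .., "dz": .., "ax": .., "ay": .., "az": ..}, ...]. A call has exactly 5 rows; each row is the pose to reach, as a shift and turn from the pose commanded when the call began; what a row does not reach only later rows make up. The controller multiplies each number of a shift by 20 cm and each number of a turn by 60 degrees. A row lasts 1/8 s, in which the tool goes at most 62.5 mm and 10.7 degrees, less where a joint would pass 70% of its speed; a pose out of reach is approached as far as the arm can. A call with a number of a shift or a turn outside -1 to 1 is refused whole. A call with a gripper value outside its range is refused whole. "gripper" is the opening, from 0 (shut) to 1 (fully open), set as the call begins (left out, the last holds). The fingers move at their own pace and stop on an object; "grip_force" is the grip in N (left out, the last holds). Time passes only in rows, so rows that repeat a pose let the fingers close, or fill a call up. It gives the time, the measured TCP pose, the force, the opening and the grip force at its end, in the units of the state.
- telemetry.observe(): the state, without advancing time (a new reading comes with each control period).
- read_camera(name): name is "scene" or "side" or "wrist"; returns a dict with "pixels" (480x640x3 uint8, red, green, blue), "vfov" (degrees; the focal length in pixels is half the picture's height over the tangent of half this angle, whatever the lens; pixels are square), "cx", "cy" (the principal point, pixels), "origin" and "rotation" of the camera in the world. Camera axes: x right, y up, looking along -z (the intrinsics and any distortion apply to the point x, -y, -z); pixel columns grow to the right and rows downward; lengths in m; the calibration is good to about 2 mm. A picture is of the moment at which its call begins. There is no depth.
- order.close_job(): hands the job in; it is judged then, once.
Trained networks look in a picture, given as the dict that the camera call returned (one of the last four; its "shot" number tells which), for a name from the list of things; names that differ only in an ending like _2 or _b are one class to them, and where a whole thing is asked for, a point or a joint stands for the part that bears it (a point fixed in the world has none). Each returns a list of dicts, best first, with "score" (0 to 1); they miss things now and then, are a little off and sometimes report something else, mostly with a low value. They report only what shows in the picture. A call takes as long as a camera call. They do not tell look-alikes from the thing itself.
- look_for(picture, target): "box" ([left, top, width, height] in pixels, round what is visible of it).
- landmark_of(picture, target): "location" ([column, row] in pixels: a listed point, or the origin of a listed thing).
The state is a dict: "time": time; "joints": joint angles; "qd": joint speeds; "joint_efforts": joint torques, N m; "ee_pos": TCP position; "ee_rot": TCP orientation; "wrist_force": force on the tool from outside, world axes, zero at the start; "ft_torque": the same for the moment, N m; "width": finger opening in m; "finger_force": force on a finger pad.
Only numpy, scipy, OpenCV 4.12 (cv2) and the standard library are available. Lean on these libraries where they do the work, as an engineer would, in place of code of your own. Each camera call takes 0.05 s, during which the arm holds its last target. There are 200 camera calls.

## Working session

There is one attempt and no reset: what is moved stays moved. The work goes in short steps, Python scripts to look and compute and a tool call to move; the robot and the scene stay as the last step left them, time stands still between calls to the robot, and variables do not carry over. Pictures are saved under pics/ and viewed, at most 10 in all, crops included, and the job is handed in when it is done.

Besides the shell and the picture viewer there is one more tool, called as name([rows], argument=value, ...), one row to a line, values as JSON. jog_arm: Moves the arm, as the interface text tells. Its arguments: {"type":"object","properties":{"rows":{"type":"array"},"gripper":{"type":"number"},"grip_force":{"type":"number"}},"required":["rows"]}

```bash
ls; mkdir -p pics
cat > h.py <<'E'
import numpy as np, cv2
from station import telemetry, read_camera, order, look_for, landmark_of
def ray(p,uv):
    f=240/np.tan(np.radians(p['vfov'])/2)
    d=np.array([(uv[0]-p['cx'])/f,-(uv[1]-p['cy'])/f,-1.])
    d=np.array(p['rotation'])@d
    return np.array(p['origin']),d/np.linalg.norm(d)
def atz(p,uv,z):
    o,d=ray(p,uv); return o+d*(z-o[2])/d[2]
def tri(l):
    A=np.zeros((3,3));b=np.zeros(3)
    for o,d in l:
        M=np.eye(3)-np.outer(d,d);A+=M;b+=M@o
    x=np.linalg.solve(A,b)
    return x,[np.linalg.norm((np.eye(3)-np.outer(d,d))@(x-o)) for o,d in l]
def proj(p,X):
    f=240/np.tan(np.radians(p['vfov'])/2)
    c=np.array(p['rotation']).T@(np.array(X)-p['origin'])
    return np.array([p['cx']+f*c[0]/-c[2],p['cy']-f*c[1]/-c[2]])
def save(p,n): cv2.imwrite('pics/'+n,p['pixels'][:,:,::-1])
E
python3 - <<'E'
from h import *
names="cabinet door_edge hole_left hole_right pan_left pan_right cap_red_centre cap_grey_centre hook_grip hook_tip hook_collar stand_seat hardener_centre sander_centre tape_centre spreader_centre filler_centre mixcup_centre".split()
ps={c:read_camera(c) for c in("scene","side","wrist")}
for c,p in ps.items():
    save(p,c+'0.png'); print(c,{k:np.round(v,3).tolist() for k,v in p.items() if k not in('pixels',) and not isinstance(v,str)})
for n in names:
    r=[]
    for c in ps:
        L=landmark_of(ps[c],n)
        print(n,c,[(np.round(a['location']).tolist(),round(a['score'],2)) for a in L[:3]])
        if L and c!='wrist' : r.append(ray(ps[c],L[0]['location']))
    if len(r)==2: x,e=tri(r);print('   ->',x.round(3),np.round(e,4))
print(telemetry.observe())
E
```

```text
pics
scene {'vfov': 43.58, 'cx': 311.39, 'cy': 236.481, 'origin': [0.579, 0.436, 1.526], 'rotation': [18.601, -0.498, 175.388], 'shot': 1}
side {'vfov': 45.009, 'cx': 315.349, 'cy': 242.374, 'origin': [0.466, -1.189, 0.922], 'rotation': [58.598, -0.968, -2.917], 'shot': 2}
wrist {'vfov': 59.806, 'cx': 325.533, 'cy': 237.88, 'origin': [0.312, -0.572, 0.383], 'rotation': [-14.036, 0.165, -67.27], 'shot': 3}
cabinet scene []
cabinet side [([315.0, 230.0], 0.61)]
cabinet wrist []
door_edge scene [([301.0, 311.0], 0.58)]
door_edge side [([322.0, 177.0], 0.78)]
door_edge wrist []
   -> [ 0.522 -0.377  1.224] [1.4581 1.4581]
hole_left scene [([311.0, 120.0], 0.66)]
hole_left side [([297.0, 238.0], 0.93)]
hole_left wrist []
   -> [ 0.522 -0.377  1.224] [1.4581 1.4581]
hole_right scene []
hole_right side [([340.0, 233.0], 0.94)]
hole_right wrist []
pan_left scene []
pan_left side [([295.0, 222.0], 0.7)]
pan_left wrist []
pan_right scene []
pan_right side [([340.0, 216.0], 0.92)]
pan_right wrist []
cap_red_centre scene []
cap_red_centre side [([295.0, 218.0], 0.65)]
cap_red_centre wrist []
cap
[... 1931 characters left out ...]

{'time': 2.85, 'joints': array([65.74673357, 35.23287178, -0.72178503, 81.55406387,  0.46313082,
       63.21975286, -2.31342189]), 'qd': array([-0.1521393 ,  0.05642741, -0.14399632, -0.02663318, -0.01937947,
        0.06497471,  0.0259919 ]), 'joint_efforts': array([ 4.67138416e-04, -4.58811307e+01,  2.09150235e-01, -1.66027522e+01,
       -6.10569469e-02,  1.32546632e-02,  3.54099086e-05]), 'ee_pos': array([ 0.25122139, -0.59946574,  0.21862532]), 'ee_rot': array([-1.79996102e+02, -2.79483845e-03,  2.27381228e+01]), 'wrist_force': array([ 0.03176768, -0.35673476,  0.40942185]), 'ft_torque': array([ 0.03485395,  0.02153502, -0.01800903]), 'finger_force': 0.0, 'width': 0.09316794735348621}
```

```bash
cat > fix.py <<'E'
s=open('h.py').read()
s=s.replace("np.array(p['rotation'])","Rm(p)").replace("def ray","""from scipy.spatial.transform import Rotation as Ro
def Rm(p): return Ro.from_euler('xyz',p['rotation'],degrees=True).as_matrix()
def ray""",1)
open('h.py','w').write(s)
E
python3 fix.py
python3 - <<'E'
from h import *
import pickle
S=dict(vfov=43.58,cx=311.39,cy=236.481,origin=[.579,.436,1.526],rotation=[18.601,-.498,175.388])
D=dict(vfov=45.009,cx=315.349,cy=242.374,origin=[.466,-1.189,.922],rotation=[58.598,-.968,-2.917])
pickle.dump((S,D),open('cam.pkl','wb'))
pts=dict(door_edge=((301,311),(322,177)),grip=((315,111),(304,321)),collar=((310,120),(305,337)),tip=((321,146),(297,392)),hard=((268,156),(362,362)),sander=((296,250),(324,311)),tape=((255,270),(371,300)),spre=((347,241),(274,320)),fill=((221,198),(409,329)),cup=((363,107),(229,425)),seat=((312,123),(307,342)),seat2=((395,154),(207,311)))
for n,(a,b) in pts.items():
    x,e=tri([ray(S,a),ray(D,b)]);print(n,x.round(3),np.round(e,4))
print('holeL',atz(D,(297,238),.07),'holeR',atz(D,(340,233),.07),'red',atz(D,(295,218),.075),'grey',atz(D,(335,215),.075))
E
```

```text
door_edge [0.567 0.183 0.282] [0.0028 0.0028]
grip [ 0.499 -0.327  0.22 ] [0.0015 0.0015]
collar [ 0.506 -0.325  0.179] [0.0034 0.0034]
tip [ 0.482 -0.326  0.032] [0.0046 0.0046]
hard [ 0.625 -0.286  0.073] [0.0002 0.0002]
sander [ 0.565 -0.036  0.014] [0.0032 0.0032]
tape [0.683 0.009 0.012] [0.0041 0.0041]
spre [ 0.433 -0.054  0.003] [0.0027 0.0027]
fill [ 0.75  -0.176  0.068] [0.0039 0.0039]
cup [ 0.354 -0.426  0.053] [0.002 0.002]
seat [ 0.505 -0.324  0.165] [0.0011 0.0011]
seat2 [ 0.302 -0.221  0.165] [0.001 0.001]
holeL [0.50022236 0.22950777 0.07      ] holeR [0.62568116 0.25486511 0.07      ] red [0.49679822 0.33825357 0.075     ] grey [0.61892194 0.35458772 0.075     ]
```

View pics/side0.png

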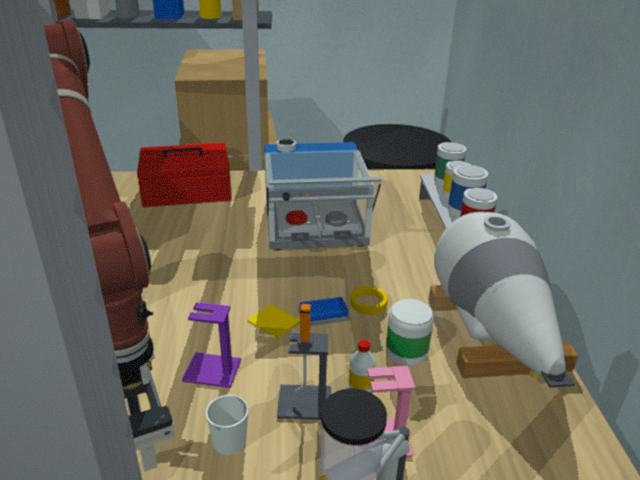

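View pics/scene0.png

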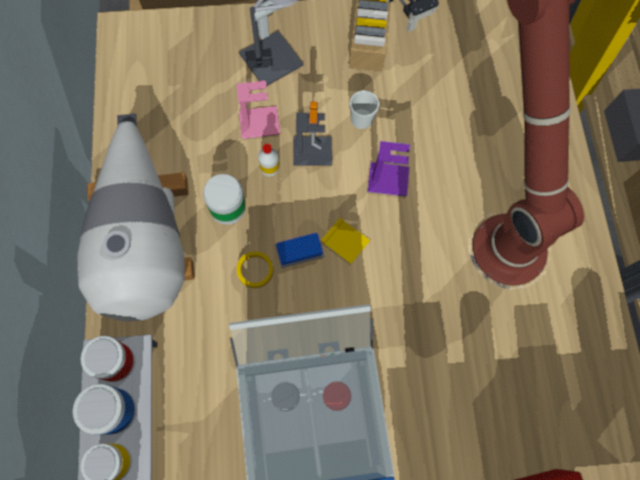

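Side view: the dark-grey stand holds the orange hook at (305,325). The look-alike stands are purple (207,340) and pink (390,380). The red cap is on the left tray at (297,217) and the grey one on the right at (337,217). In the scene view the hook is at (314,112). I choose the dark-grey stand and check it close up.

Run:
```python
import cv2,numpy as np
a=cv2.imread('pics/side0.png');b=cv2.imread('pics/scene0.png')
def c(im,x,y,w,h,s): return cv2.resize(im[y:y+h,x:x+w],None,fx=s,fy=s,interpolation=cv2.INTER_CUBIC)
top=np.hstack([c(a,260,180,130,75,3.0769),c(b,225,300,130,75,3.0769)])
bot=np.hstack([c(a,255,290,115,140,2.65),c(b,270,85,115,110,2.65*1.2727*.75)[:371]]) if 0 else None
A=cv2.resize(a[300:420,260:390],(400,360));B=cv2.resize(b[80:188,275:392],(400,360))
im=np.vstack([cv2.resize(top,(800,230)),np.hstack([A,B])])
cv2.imwrite('pics/crop1.png',im);print(im.shape)
```

```text
(590, 800, 3)
```

View pics/crop1.png

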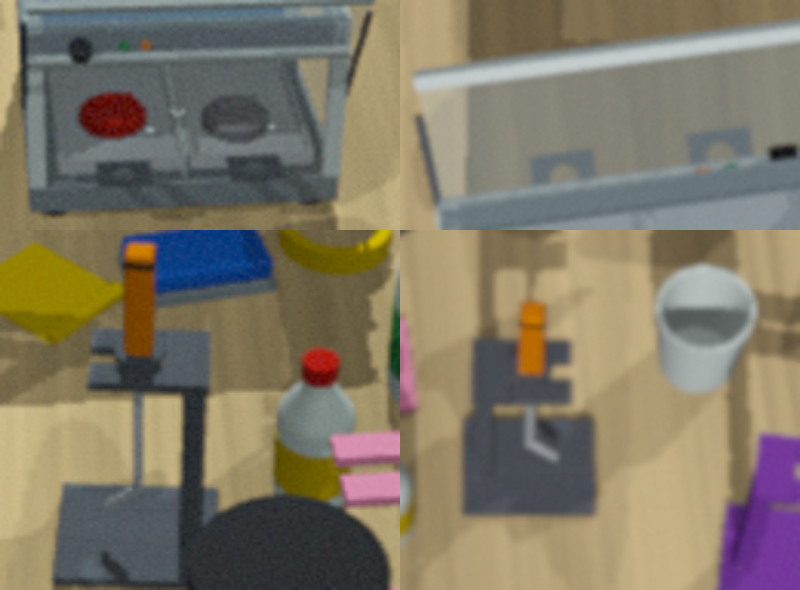

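Run:
```python
from h import *
import pickle
S,D=pickle.load(open('cam.pkl','rb'))
T=lambda x,y:(225+(x-400)/3.077,300+(y)/3.067)
B=lambda x,y:(275+(x-400)/3.419,80+(y-230)/3.333)
A=lambda x,y:(260+x/3.077,300+(y-230)/3.0)
Aside=lambda x,y:(260+x/3.077,180+y/3.067)
for n,s,d in(('L',T(720,150),Aside(124,174)),('R',T(565,172),Aside(255,168))):
    print(n,atz(S,s,.07).round(4),atz(D,d,.07).round(4),tri([ray(S,s),ray(D,d)]))
def ang(p,q): v=(q-p)[:2]; return np.degrees(np.arctan2(v[1],v[0])).round(1)
print('door',atz(S,(230,326),.272),atz(S,(371,310.5),.272),ang(atz(S,(371,310.5),.272),atz(S,(230,326),.272)))
print('cabinet front sill',ang(atz(D,Aside(45,210),.0),atz(D,Aside(335,205),.0)))
p,q=atz(S,B(530,447),.048),atz(S,B(557,459),.028);print('hook',p,q,ang(q,p))
print('fork back edge',ang(atz(S,B(571,342),.168),atz(S,B(475,342),.168)),'low',ang(atz(S,B(571,403),.168),atz(S,B(490,402),.168)))
print('slot',atz(S,B(571,370),.168),'front corners',atz(S,B(571,342),.168),atz(S,B(571,403),.168))
print('fork side',atz(D,A(90,358),.168),atz(D,A(105,352),.168),'corners front far',atz(D,A(120,333),.168),atz(D,A(90,388),.168),'back',atz(D,A(209,331),.168),atz(D,A(209,388),.168))
print('base',[atz(S,B(*x),.006).round(3)[:2] for x in((468,415),(594,417),(594,515),(463,513))])
print('handle top',tri([ray(S,B(534,309)),ray(D,A(139,250))]))
```

```text
L [0.5077 0.2366 0.07  ] [0.5098 0.2363 0.07  ] (array([0.50876134, 0.23649972, 0.06998859]), [np.float64(0.001084393824694792), np.float64(0.0010843938246949466)])
R [0.6296 0.244  0.07  ] [0.6331 0.2446 0.07  ] (array([0.63130998, 0.24388285, 0.07042511]), [np.float64(0.0017137814306991404), np.float64(0.0017137814306988919)])
door [0.72022278 0.20031486 0.272     ] [0.42161745 0.19084999 0.272     ] 1.8
cabinet front sill 0.5
hook [ 0.50051309 -0.32157939  0.048     ] [ 0.47854266 -0.3191174   0.028     ] -6.4
fork back edge -4.3 low -5.2
slot [ 0.47105338 -0.3230714   0.168     ] front corners [ 0.46892533 -0.34726445  0.168     ] [ 0.47353409 -0.294869    0.168     ]
fork side [ 0.47178757 -0.32848757  0.168     ] [ 0.48136975 -0.32294808  0.168     ] corners front far [ 0.49138853 -0.30441219  0.168     ] [ 0.47143249 -0.35692893  0.168     ] back [ 0.54886261 -0.30418086  0.168     ] [ 0.5450285 -0.3593047  0.168    ]
base [array([ 0.547, -0.377]), array([ 0.443, -0.367]), array([ 0.451, -0.276]), array([ 0.558, -0.286])]
handle top (array([ 0.50087842, -0.32669313,  0.25399585]), [np.float64(0.0012846012587083395), np.float64(0.0012846012587082896)])
```

jog_arm([
  {"dx": 0,"dy": 0,"dz": 0.3,"az": 0.17},
  {"dx": 0.15,"dy": 0.15,"dz": 0.45,"az": 0.34},
  {"dx": 0.35,"dy": 0.35,"dz": 0.45,"az": 0.5},
  {"dx": 0.55,"dy": 0.55,"dz": 0.45,"az": 0.67},
  {"dx": 0.75,"dy": 0.75,"dz": 0.45,"az": 0.84},
], gripper=1)

```text
validation failed for argument at $.ro...
```

jog_arm([
  {"dx": 0.0,"dy": 0.0,"dz": 0.3,"ax": 0.0,"ay": 0.0,"az": 0.17},
  {"dx": 0.15,"dy": 0.15,"dz": 0.45,"ax": 0.0,"ay": 0.0,"az": 0.34},
  {"dx": 0.35,"dy": 0.35,"dz": 0.45,"ax": 0.0,"ay": 0.0,"az": 0.5},
  {"dx": 0.55,"dy": 0.55,"dz": 0.45,"ax": 0.0,"ay": 0.0,"az": 0.67},
  {"dx": 0.75,"dy": 0.75,"dz": 0.45,"ax": 0.0,"ay": 0.0,"az": 0.84},
], gripper=1.0, grip_force=60.0)

```text
time: 3.48
ee_pos: [0.4023, -0.4482, 0.309]
ee_rot: [180.0, 0.0, 73.5]
wrist_force: [-0.1, 0.5, 0.3]
width: 0.0925
finger_force: 0.0
```

jog_arm([
  {"dx": 0.2,"dy": 0.22,"dz": 0.0,"ax": 0.0,"ay": 0.0,"az": 0.1},
  {"dx": 0.4,"dy": 0.45,"dz": 0.0,"ax": 0.0,"ay": 0.0,"az": 0.2},
  {"dx": 0.505,"dy": 0.615,"dz": 0.0,"ax": 0.0,"ay": 0.0,"az": 0.2},
  {"dx": 0.505,"dy": 0.615,"dz": 0.0,"ax": 0.0,"ay": 0.0,"az": 0.2},
  {"dx": 0.505,"dy": 0.615,"dz": 0.0,"ax": 0.0,"ay": 0.0,"az": 0.2},
])

```text
time: 4.1
ee_pos: [0.5013, -0.328, 0.3086]
ee_rot: [-179.9, 0.1, 85.0]
wrist_force: [0.6, -0.3, 0.0]
width: 0.0931
finger_force: 0.0
```

Run:
```python
from h import *
p=read_camera('wrist');s=read_camera('side');save(p,'w1.png')
print({k:v for k,v in p.items() if k!='pixels'})
for n in('hook_grip','stand_seat','hook_collar'):
    for q in(p,s):
        L=landmark_of(q,n)
        for a in L[:2]:print(n,np.round(a['location'],1),a['score'],atz(q,a['location'],{'hook_grip':.214}.get(n,.168)).round(4))
print(proj(p,[.502,-.326,.254]))
o=telemetry.observe();print(o['joints'],o['ee_pos'],o['ee_rot'])
cv2.imwrite('pics/c2.png',np.hstack([p['pixels'],s['pixels']])[:,:,::-1][:,:1280])
im=np.vstack([cv2.resize(p['pixels'],(400,300)),cv2.resize(s['pixels'][240:,160:480],(400,300))])[:,:,::-1]
cv2.imwrite('pics/c2.png',im)
```

```text
{'vfov': 59.80604086850969, 'cx': 325.53257292121054, 'cy': 237.8804450849673, 'origin': array([ 0.50630616, -0.25971294,  0.47402745]), 'rotation': array([-14.09035583,   0.07025555,  -4.97480782]), 'shot': 4}
hook_grip [325.4 243.2] 0.93 [ 0.4999 -0.3282  0.214 ]
hook_grip [302.8 322.8] 0.95 [ 0.4978 -0.325   0.214 ]
stand_seat [ 23.1 108.4] 0.75 [ 0.2959 -0.2245  0.168 ]
stand_seat [516.  330.6] 0.61 [ 0.6445 -0.4256  0.168 ]
stand_seat [388.  377.5] 0.93 [ 0.6492 -0.4285  0.168 ]
stand_seat [306.  340.2] 0.87 [ 0.5044 -0.3222  0.168 ]
hook_collar [324.6 224.6] 0.96 [ 0.4995 -0.3259  0.168 ]
hook_collar [302.1 339.1] 0.68 [ 0.4969 -0.3188  0.168 ]
[328.67397556 257.59842491]
[ 42.76164401  27.62526738 -19.32862178  81.84329823   9.28679919
  72.10091209  17.69243442] [ 0.50185563 -0.32704643  0.30863888] [-1.79994020e+02  3.45090444e-03  8.50721794e+01]
```

View pics/c2.png

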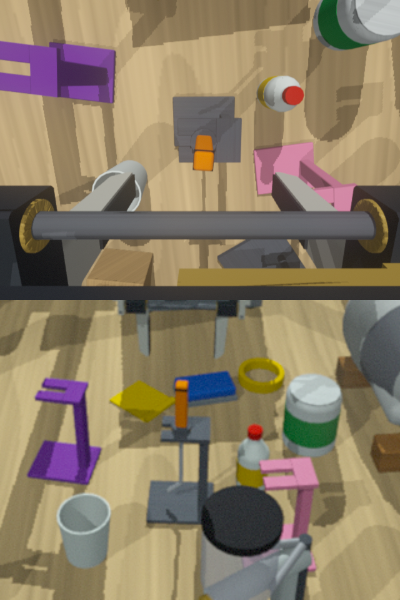

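The wrist picture shows the orange handle at (325,243) centred between the fingers, with the real (dark) stand under it. I descend now.

jog_arm([
  {"dx": -0.008,"dy": 0.0,"dz": -0.2,"ax": 0.0,"ay": 0.0,"az": 0.0},
  {"dx": -0.008,"dy": 0.0,"dz": -0.4,"ax": 0.0,"ay": 0.0,"az": 0.0},
  {"dx": -0.008,"dy": 0.0,"dz": -0.55,"ax": 0.0,"ay": 0.0,"az": 0.0},
  {"dx": -0.008,"dy": 0.0,"dz": -0.64,"ax": 0.0,"ay": 0.0,"az": 0.0},
  {"dx": -0.008,"dy": 0.0,"dz": -0.64,"ax": 0.0,"ay": 0.0,"az": 0.0},
])

```text
time: 5.12
ee_pos: [0.4996, -0.3262, 0.1792]
ee_rot: [-179.8, -0.1, 85.1]
wrist_force: [-0.4, -0.4, -0.9]
width: 0.093
finger_force: 0.0
```

jog_arm([
  {"dx": 0.0,"dy": 0.0,"dz": 0.0,"ax": 0.0,"ay": 0.0,"az": 0.0},
  {"dx": 0.0,"dy": 0.0,"dz": 0.0,"ax": 0.0,"ay": 0.0,"az": 0.0},
  {"dx": 0.0,"dy": 0.0,"dz": 0.0,"ax": 0.0,"ay": 0.0,"az": 0.0},
  {"dx": 0.0,"dy": 0.0,"dz": 0.0,"ax": 0.0,"ay": 0.0,"az": 0.0},
  {"dx": 0.0,"dy": 0.0,"dz": 0.0,"ax": 0.0,"ay": 0.0,"az": 0.0},
], gripper=0.0, grip_force=60.0)

```text
time: 5.75
ee_pos: [0.5006, -0.3265, 0.1808]
ee_rot: [180.0, 0.0, 85.1]
wrist_force: [0.5, 1.4, 0.0]
width: 0.0474
finger_force: 0.0
```

jog_arm([
  {"dx": 0.0,"dy": 0.0,"dz": 0.0,"ax": 0.0,"ay": 0.0,"az": 0.0},
  {"dx": 0.0,"dy": 0.0,"dz": 0.0,"ax": 0.0,"ay": 0.0,"az": 0.0},
  {"dx": 0.0,"dy": 0.0,"dz": 0.0,"ax": 0.0,"ay": 0.0,"az": 0.0},
  {"dx": 0.0,"dy": 0.0,"dz": 0.0,"ax": 0.0,"ay": 0.0,"az": 0.0},
  {"dx": 0.0,"dy": 0.0,"dz": 0.0,"ax": 0.0,"ay": 0.0,"az": 0.0},
])

```text
time: 6.38
ee_pos: [0.5008, -0.3264, 0.1806]
ee_rot: [180.0, -0.0, 85.1]
wrist_force: [0.3, 0.5, -0.7]
width: 0.0179
finger_force: 59.9
```

jog_arm([
  {"dx": 0.0,"dy": 0.0,"dz": 0.15,"ax": 0.0,"ay": 0.0,"az": 0.0},
  {"dx": 0.0,"dy": 0.0,"dz": 0.4,"ax": 0.0,"ay": 0.0,"az": 0.0},
  {"dx": 0.0,"dy": 0.0,"dz": 0.65,"ax": 0.0,"ay": 0.0,"az": 0.0},
  {"dx": 0.0,"dy": 0.0,"dz": 0.85,"ax": 0.0,"ay": 0.0,"az": 0.0},
  {"dx": 0.0,"dy": 0.0,"dz": 0.85,"ax": 0.0,"ay": 0.0,"az": 0.0},
])

```text
time: 7.0
ee_pos: [0.502, -0.3268, 0.354]
ee_rot: [179.6, 0.2, 85.1]
wrist_force: [0.6, -0.2, -1.1]
width: 0.018
finger_force: 59.9
```

Run:
```python
from h import *
s=read_camera('side');c=read_camera('scene')
o=telemetry.observe();print(o['ee_pos'],o['ee_rot'],o['wrist_force'],o['width'])
for n in('hook_grip','hook_collar','hook_tip'):
    r=[]
    for q in(c,s):
        L=landmark_of(q,n)
        for a in L[:2]:print(n,np.round(a['location'],1),round(a['score'],2))
        if L:r.append(ray(q,L[0]['location']))
    if len(r)==2:print(tri(r))
A=cv2.resize(s['pixels'][190:400,210:400],(400,440),interpolation=cv2.INTER_CUBIC);B=cv2.resize(c['pixels'][20:230,220:410],(400,440),interpolation=cv2.INTER_CUBIC)
cv2.imwrite('pics/c3.png',np.hstack([A,B])[:,:,::-1])
```

```text
[ 0.49994659 -0.3262864   0.34959529] [-1.79889903e+02 -2.82819475e-02  8.51348288e+01] [ 0.25214689 -0.59656076 -1.96596865] 0.018175762403873544
hook_grip [316.2  71.2] 0.82
hook_grip [304.7 245. ] 0.94
hook_grip [300.5 236. ] 0.39
(array([ 0.49857894, -0.32657531,  0.3897593 ]), [np.float64(0.0014741894065180578), np.float64(0.001474189406518018)])
hook_collar [312.4  84.5] 0.81
hook_collar [300.1 311.7] 0.62
hook_collar [306.2 266.1] 0.82
(array([ 0.50423385, -0.32342541,  0.34303322]), [np.float64(0.001030282342989588), np.float64(0.0010302823429893604)])
hook_tip [320.1 115.1] 0.76
hook_tip [295.8 332. ] 0.84
(array([ 0.48409754, -0.32878971,  0.19484686]), [np.float64(0.00019583039678221643), np.float64(0.00019583039678218618)])
```

View pics/c3.png

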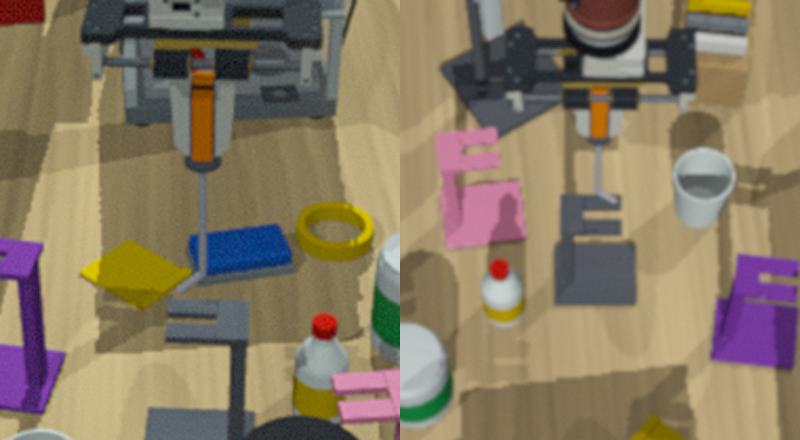

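The hook hangs straight in the gripper: grip at (203,110) in the left half of the crop, tip at (180,288), and it is clear of the fork. Next I turn it 97° and lean it.

jog_arm([
  {"dx": 0.0,"dy": 0.05,"dz": 0.0,"ax": 0.0,"ay": 0.0,"az": 0.16},
  {"dx": 0.0,"dy": 0.15,"dz": 0.0,"ax": 0.0,"ay": 0.0,"az": 0.33},
  {"dx": 0.0,"dy": 0.25,"dz": 0.0,"ax": 0.0,"ay": 0.0,"az": 0.5},
  {"dx": 0.0,"dy": 0.4,"dz": 0.0,"ax": 0.0,"ay": 0.0,"az": 0.66},
  {"dx": 0.0,"dy": 0.5,"dz": 0.0,"ax": 0.0,"ay": 0.0,"az": 0.81},
])

```text
time: 8.02
ee_pos: [0.5006, -0.2247, 0.3504]
ee_rot: [180.0, -0.1, 134.1]
wrist_force: [-0.0, 0.7, -0.1]
width: 0.0178
finger_force: 59.9
```

jog_arm([
  {"dx": 0.01,"dy": 0.1,"dz": 0.0,"ax": 0.0,"ay": 0.0,"az": 0.16},
  {"dx": 0.03,"dy": 0.2,"dz": 0.0,"ax": 0.0,"ay": 0.0,"az": 0.33},
  {"dx": 0.05,"dy": 0.3,"dz": 0.0,"ax": 0.0,"ay": 0.0,"az": 0.5},
  {"dx": 0.06,"dy": 0.4,"dz": 0.0,"ax": 0.0,"ay": 0.0,"az": 0.66},
  {"dx": 0.075,"dy": 0.5,"dz": 0.0,"ax": 0.0,"ay": 0.0,"az": 0.803},
])

```text
time: 8.65
ee_pos: [0.5154, -0.126, 0.3502]
ee_rot: [180.0, -0.0, -177.8]
wrist_force: [-0.3, -0.1, -1.2]
width: 0.0178
finger_force: 59.9
```

jog_arm([
  {"dx": 0.0,"dy": 0.1,"dz": 0.0,"ax": 0.16,"ay": 0.005,"az": 0.0},
  {"dx": 0.0,"dy": 0.2,"dz": 0.0,"ax": 0.33,"ay": 0.01,"az": 0.0},
  {"dx": 0.0,"dy": 0.3,"dz": 0.0,"ax": 0.5,"ay": 0.016,"az": 0.0},
  {"dx": 0.0,"dy": 0.4,"dz": 0.0,"ax": 0.67,"ay": 0.021,"az": 0.0},
  {"dx": 0.0,"dy": 0.5,"dz": 0.0,"ax": 0.833,"ay": 0.026,"az": 0.0},
])

```text
time: 9.28
ee_pos: [0.5161, -0.0274, 0.3503]
ee_rot: [129.8, 0.1, -178.3]
wrist_force: [0.9, -0.5, -1.5]
width: 0.0178
finger_force: 59.9
```

Run:
```python
from h import *
o=telemetry.observe();print(o['joints'],o['ee_pos'],o['ee_rot'])
R=Ro.from_euler('xyz',o['ee_rot'],degrees=True).as_matrix()
print(R.round(3)); print('goal z axis',Ro.from_euler('ZY',[91.8,-50],degrees=True).as_matrix()@[0,0,-1])
```

```text
[ 58.0831148   39.38447947 -58.4904498   89.59037319 -17.74114534
  74.44240368 102.19802439] [ 0.51611206 -0.0273768   0.35027938] [ 1.29791418e+02  1.19340332e-01 -1.78283777e+02]
[[-1.    -0.021 -0.022]
 [-0.03   0.64   0.768]
 [-0.002  0.768 -0.64 ]]
goal z axis [-0.02406204  0.76566645 -0.64278761]
```

jog_arm([
  {"dx": -0.015,"dy": 0.0,"dz": -0.2,"ax": 0.0,"ay": 0.0,"az": 0.0},
  {"dx": -0.015,"dy": 0.1,"dz": -0.4,"ax": 0.0,"ay": 0.0,"az": 0.0},
  {"dx": -0.015,"dy": 0.2,"dz": -0.6,"ax": 0.0,"ay": 0.0,"az": 0.0},
  {"dx": -0.015,"dy": 0.25,"dz": -0.75,"ax": 0.0,"ay": 0.0,"az": 0.0},
  {"dx": -0.015,"dy": 0.25,"dz": -0.75,"ax": 0.0,"ay": 0.0,"az": 0.0},
])

```text
time: 9.9
ee_pos: [0.5113, 0.0237, 0.1987]
ee_rot: [129.9, -0.2, -178.1]
wrist_force: [0.5, -0.1, -0.5]
width: 0.0177
finger_force: 59.9
```

```bash
cat > look.py <<'E'
from h import *
import sys
s=read_camera('side');c=read_camera('scene');w=read_camera('wrist')
o=telemetry.observe();print(o['joints'].round(1),o['ee_pos'],o['ee_rot'],o['wrist_force'])
R=Ro.from_euler('xyz',o['ee_rot'],degrees=True).as_matrix()
# hook frame in tool: hook z=-tool z, hook x = -tool y
pt=lambda hx,hz: o['ee_pos']+R@np.array([0,-hx,-(hz+.034)])
tip=pt(-.02,-.186);print('pred tip',tip.round(4))
for n in('hook_tip','hole_left','hook_collar','hook_grip','door_edge'):
    r=[]
    for k,q in(('scene',c),('side',s),('wrist',w)):
        L=landmark_of(q,n)
        for a in L[:1]:print(n,k,np.round(a['location'],1),round(a['score'],2),atz(q,a['location'],{'hole_left':.07}.get(n,tip[2])).round(4))
        if L and k!='wrist':r.append(ray(q,L[0]['location']))
    if len(r)==2:print(tri(r))
for k,q in(('scene',c),('side',s),('wrist',w)):print(k,'pred tip px',proj(q,tip).round(1),'hole',proj(q,[.509,.2365,.07]).round(1))
def crop(q,x,y):return cv2.resize(q['pixels'][y:y+130,x:x+150],(400,347),interpolation=cv2.INTER_CUBIC)
A=crop(s,240,170);B=crop(c,250,260)
im=np.hstack([A,B]);W=cv2.resize(w['pixels'],(320,240));im=np.vstack([im,np.hstack([W,np.zeros((240,480,3),np.uint8)])])
cv2.imwrite('pics/'+sys.argv[1],im[:,:,::-1])
E
python3 look.py l1.png
```

```text
[ 52.7  48.2 -55.1 102.9 -14.6  53.6 107.5] [0.51376506 0.0228711  0.2016622 ] [ 130.03725072    0.21991312 -178.21364084] [ 0.09286138  0.95356586 -0.78327601]
pred tip [0.5101 0.1521 0.1192]
hook_tip wrist [297.1 224.4] 0.82 [0.5021 0.0922 0.1192]
hole_left side [301.1 235.2] 0.61 [0.5122 0.2451 0.07  ]
hole_left wrist [363.3 198.7] 0.56 [0.5024 0.2391 0.07  ]
hook_collar scene [316.6 252.2] 0.71 [0.5194 0.0063 0.1192]
hook_collar side [228.4 427. ] 0.46 [ 0.3633 -0.4891  0.1192]
hook_collar wrist [323.7 291.9] 0.59 [0.5571 0.1213 0.1192]
(array([ 0.40655324, -0.12828331, -0.29291443]), [np.float64(0.09553425227888208), np.float64(0.09553425227888208)])
hook_grip scene [320.5 234. ] 0.5 [ 0.5058 -0.04    0.1192]
hook_grip wrist [321.7 338.3] 0.84 [0.5941 0.1201 0.1192]
door_edge scene [299.8 312.5] 0.94 [0.5716 0.1522 0.1192]
door_edge side [344.7 233.8] 0.61 [0.6288 0.1671 0.1192]
door_edge wrist [567.6 347.4] 0.69 [1.0873 1.3846 0.1192]
(array([0.59905242, 0.15126869, 0.1299221 ]), [np.float64(0.02760503827756681), np.float64(0.027605038277567086)])
scene pred tip px [325.6 310.4] hole [328.5 349. ]
side pred tip px [301.4 237.1] hole [300.1 236.7]
wrist pred tip px [350.6 224.4] hole [361.5 205.5]
```

View pics/l1.png

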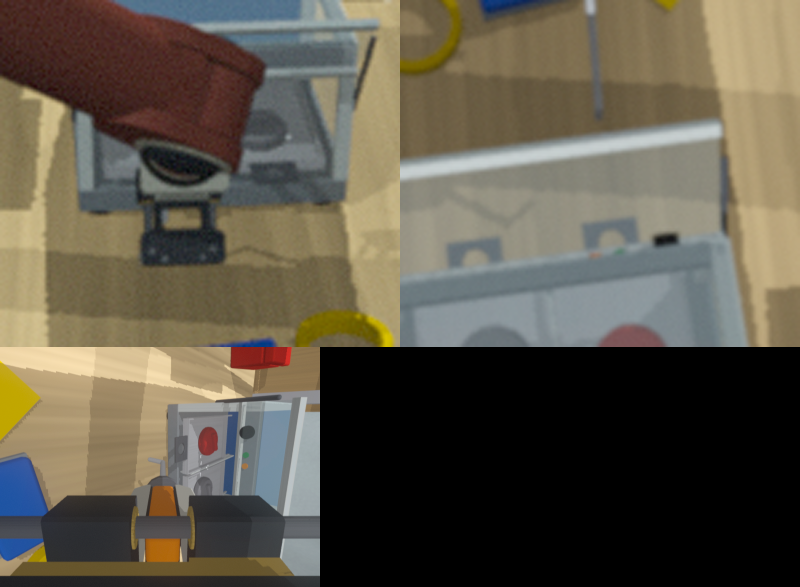

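```bash
sed -i 's/R@np.array(\[0,-hx/R@np.array([0,hx/' look.py
python3 - <<'E'
from h import *
import pickle
S,D=pickle.load(open('cam.pkl','rb'))
w=read_camera('wrist');o=telemetry.observe()
R=Ro.from_euler('xyz',o['ee_rot'],degrees=True).as_matrix()
pt=lambda hx,hz: o['ee_pos']+R@np.array([0,hx,-(hz+.034)])
tip=pt(-.02,-.186);print('tip pred',tip,'scene px',proj(S,tip),'wrist px',proj(w,tip),'bend wrist',proj(w,pt(0,-.166)))
print('scene',atz(S,(324.6,304.5),tip[2]),'tri',tri([ray(S,(324.6,304)),ray(w,(297.1,224.4))]))
print('hole',atz(S,(329.9,348.8),.07),atz(S,(329,348.9),.07))
cv2.imwrite('pics/w2.png',cv2.resize(w['pixels'][160:290,270:470],(800,520),interpolation=cv2.INTER_CUBIC)[:,:,::-1])
E
```

```text
tip pred [0.509442   0.1270865  0.08759568] scene px [324.51197277 302.84673482] wrist px [298.77609705 223.7048479 ] bend wrist [324.52755433 229.43887001]
scene [0.50958607 0.13118427 0.08759568] tri (array([0.51000842, 0.12902975, 0.08412136]), [np.float64(0.0007217627912854888), np.float64(0.0007217627912855753)])
hole [0.50548745 0.2364709  0.07      ] [0.50767    0.23653728 0.07      ]
```

View pics/w2.png

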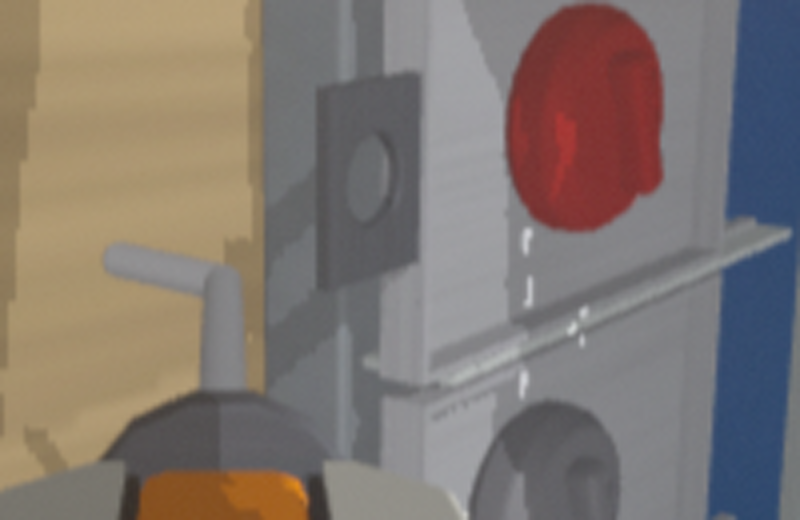

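Wrist view: the tab hole is at (363,204) and the hook tip at (297,224). Both agree with my model within about 2 mm. I advance above the hole.

jog_arm([
  {"dx": 0.0,"dy": 0.12,"dz": 0.0,"ax": 0.0,"ay": 0.0,"az": 0.0},
  {"dx": 0.0,"dy": 0.27,"dz": 0.0,"ax": 0.0,"ay": 0.0,"az": 0.0},
  {"dx": -0.005,"dy": 0.42,"dz": 0.0,"ax": 0.0,"ay": 0.0,"az": 0.0},
  {"dx": -0.005,"dy": 0.55,"dz": 0.0,"ax": 0.0,"ay": 0.0,"az": 0.0},
  {"dx": -0.005,"dy": 0.55,"dz": 0.0,"ax": 0.0,"ay": 0.0,"az": 0.0},
])

```text
time: 11.48
ee_pos: [0.5103, 0.1358, 0.2014]
ee_rot: [129.9, 0.1, -177.8]
wrist_force: [-0.2, -0.4, -0.3]
width: 0.0174
finger_force: 59.9
```

Run:
```python
from h import *
w=read_camera('wrist');o=telemetry.observe();print(o['ee_pos'],o['ee_rot'],o['wrist_force'],o['joints'].round(1))
R=Ro.from_euler('xyz',o['ee_rot'],degrees=True).as_matrix()
pt=lambda hx,hz: o['ee_pos']+R@np.array([0,hx,-(hz+.034)])
tip=pt(-.02,-.186);print('tip',tip,'tip px',proj(w,tip),'hole px',proj(w,[.508,.2365,.07]))
for n in('hook_tip','hole_left'):print(n,[(a['location'],a['score'],atz(w,a['location'],.07 if n[1]=='o' and n[2]=='l' else tip[2])) for a in landmark_of(w,n)[:2]])
cv2.imwrite('pics/w3.png',cv2.resize(w['pixels'][160:290,230:430],(800,520),interpolation=cv2.INTER_CUBIC)[:,:,::-1])
```

```text
[0.51126228 0.13400825 0.20066836] [ 1.30009519e+02  1.06993440e-01 -1.78024286e+02] [ 0.33745688 -1.35163095 -0.89683839] [ 43.6  46.8 -57.  108.5 -18.5  42.1 103.2]
tip [0.50790278 0.23751819 0.08762675] tip px [296.27548836 225.43749513] hole px [279.41002139 222.65836434]
hook_tip [([298.1, 226.4], 0.74, array([0.50893115, 0.23957883, 0.08762675]))]
hole_left [([280.7, 221.8], 0.57, array([0.50747851, 0.23792454, 0.07      ]))]
```

View pics/w3.png

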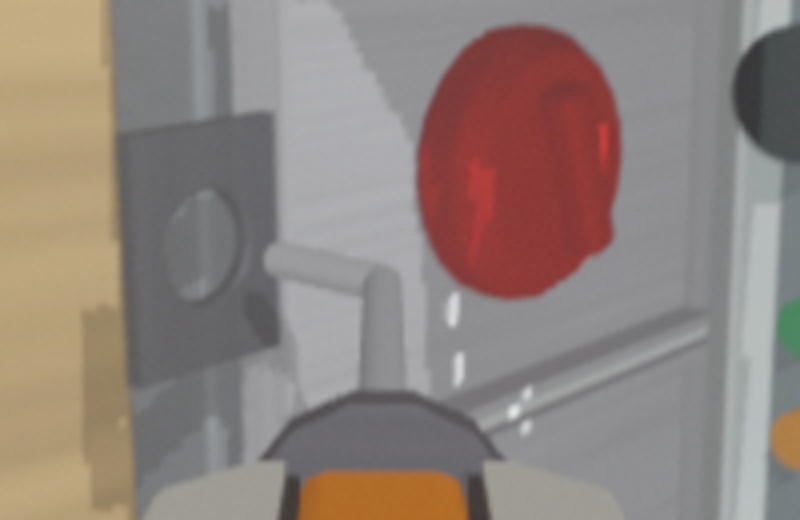

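The hole is at (280,221) and the tip at (298,226) above it. In the world both lie within 2 mm horizontally. I lower it.

jog_arm([
  {"dx": 0.0,"dy": 0.0,"dz": -0.05,"ax": 0.0,"ay": 0.0,"az": 0.0},
  {"dx": 0.0,"dy": 0.0,"dz": -0.1,"ax": 0.0,"ay": 0.0,"az": 0.0},
  {"dx": 0.0,"dy": 0.0,"dz": -0.15,"ax": 0.0,"ay": 0.0,"az": 0.0},
  {"dx": 0.0,"dy": 0.0,"dz": -0.19,"ax": 0.0,"ay": 0.0,"az": 0.0},
  {"dx": 0.0,"dy": 0.0,"dz": -0.19,"ax": 0.0,"ay": 0.0,"az": 0.0},
])

```text
time: 12.25
ee_pos: [0.5113, 0.1335, 0.1619]
ee_rot: [130.0, 0.0, -178.1]
wrist_force: [-0.3, 0.5, -1.5]
width: 0.0178
finger_force: 59.9
```

jog_arm([
  {"dx": 0.0,"dy": -0.01,"dz": 0.0,"ax": 0.0,"ay": 0.0,"az": 0.0},
  {"dx": 0.0,"dy": -0.03,"dz": 0.0,"ax": 0.0,"ay": 0.0,"az": 0.0},
  {"dx": 0.002,"dy": -0.06,"dz": 0.0,"ax": 0.0,"ay": 0.0,"az": 0.0},
  {"dx": 0.003,"dy": -0.09,"dz": 0.0,"ax": 0.0,"ay": 0.0,"az": 0.0},
  {"dx": 0.004,"dy": -0.12,"dz": 0.0,"ax": 0.0,"ay": 0.0,"az": 0.0},
])

```text
time: 12.88
ee_pos: [0.5121, 0.1112, 0.1637]
ee_rot: [129.8, 0.1, -178.0]
wrist_force: [0.3, 6.7, -3.8]
width: 0.0185
finger_force: 59.9
```

```bash
cat > pull.py <<'E'
from h import *
w=read_camera('wrist');o=telemetry.observe();print(o['ee_pos'],o['ee_rot'],o['wrist_force'],o['ft_torque'],o['joints'].round(1))
R=Ro.from_euler('xyz',o['ee_rot'],degrees=True).as_matrix()
pt=lambda hx,hz: o['ee_pos']+R@np.array([0,hx,-(hz+.034)])
tip=pt(-.02,-.186);print('tip',tip,'tip px',proj(w,tip))
for n,z in(('hook_tip',tip[2]),('hole_left',.07),('cap_red_centre',.075),('hook_collar',.2)):print(n,[(a['location'],a['score'],atz(w,a['location'],z)) for a in landmark_of(w,n)[:1]])
E
python3 pull.py
```

```text
[0.51213994 0.11039879 0.16361725] [ 1.29847686e+02  7.10048571e-02 -1.78088595e+02] [-0.24823454  4.04667434 -0.59766496] [ 0.0959395  -0.27927719 -0.13269107] [ 44.8  50.5 -55.3 109.  -16.5  40.8 106. ]
tip [0.50881466 0.21422874 0.0508685 ] tip px [297.94703875 223.87950113]
hook_tip [([295.5, 222.1], 0.79, array([0.50706697, 0.21148088, 0.0508685 ]))]
hole_left [([322.4, 224.7], 0.81, array([0.50766233, 0.22088244, 0.07      ]))]
cap_red_centre [([399.6, 201.9], 0.9, array([0.49915478, 0.32661251, 0.075     ]))]
hook_collar [([325.7, 287.9], 0.92, array([0.4871609 , 0.06784815, 0.2       ]))]
```

jog_arm([
  {"dx": 0.001,"dy": -0.04,"dz": 0.0,"ax": 0.0,"ay": 0.0,"az": 0.0},
  {"dx": 0.002,"dy": -0.08,"dz": 0.0,"ax": 0.0,"ay": 0.0,"az": 0.0},
  {"dx": 0.004,"dy": -0.12,"dz": 0.0,"ax": 0.0,"ay": 0.0,"az": 0.0},
  {"dx": 0.005,"dy": -0.16,"dz": 0.0,"ax": 0.0,"ay": 0.0,"az": 0.0},
  {"dx": 0.006,"dy": -0.2,"dz": 0.0,"ax": 0.0,"ay": 0.0,"az": 0.0},
])

```text
time: 13.75
ee_pos: [0.5137, 0.0711, 0.1639]
ee_rot: [129.8, 0.1, -178.1]
wrist_force: [1.4, 6.7, -0.6]
width: 0.018
finger_force: 60.0
```

jog_arm([
  {"dx": 0.001,"dy": -0.04,"dz": 0.0,"ax": 0.0,"ay": 0.0,"az": 0.0},
  {"dx": 0.002,"dy": -0.08,"dz": 0.0,"ax": 0.0,"ay": 0.0,"az": 0.0},
  {"dx": 0.004,"dy": -0.12,"dz": 0.0,"ax": 0.0,"ay": 0.0,"az": 0.0},
  {"dx": 0.005,"dy": -0.16,"dz": 0.0,"ax": 0.0,"ay": 0.0,"az": 0.0},
  {"dx": 0.005,"dy": -0.18,"dz": 0.0,"ax": 0.0,"ay": 0.0,"az": 0.0},
])

```text
time: 14.38
ee_pos: [0.5154, 0.0348, 0.1639]
ee_rot: [129.8, 0.2, -178.2]
wrist_force: [1.3, 7.1, -1.7]
width: 0.0179
finger_force: 60.0
```

```bash
python3 pull.py
```

```text
[0.51542327 0.03438785 0.16386908] [ 1.29832215e+02  1.51358128e-01 -1.78202277e+02] [1.66660851 4.37603145 0.79619307] [ 0.68936911 -0.47072975 -0.41223205] [ 50.8  51.3 -53.8 104.8 -13.8  49.  108.8]
tip [0.51246102 0.13825959 0.05114868] tip px [298.37203765 223.77545403]
hook_tip [([299.8, 224.3], 0.58, array([0.51309068, 0.1398798 , 0.05114868]))]
hole_left [([321.6, 222.2], 0.84, array([0.509353  , 0.14375882, 0.07      ]))]
cap_red_centre [([399.4, 200.5], 0.65, array([0.50178734, 0.25013371, 0.075     ]))]
hook_collar [([324.8, 292.0], 0.83, array([ 0.49154155, -0.00867262,  0.2       ]))]
```

jog_arm([
  {"dx": 0.0,"dy": -0.03,"dz": 0.0,"ax": 0.0,"ay": 0.0,"az": 0.0},
  {"dx": 0.0,"dy": -0.06,"dz": 0.0,"ax": 0.0,"ay": 0.0,"az": 0.0},
  {"dx": 0.0,"dy": -0.085,"dz": 0.0,"ax": 0.0,"ay": 0.0,"az": 0.0},
  {"dx": 0.0,"dy": -0.11,"dz": 0.0,"ax": 0.0,"ay": 0.0,"az": 0.0},
  {"dx": 0.0,"dy": -0.125,"dz": 0.0,"ax": 0.0,"ay": 0.0,"az": 0.0},
])

```text
time: 15.25
ee_pos: [0.5162, 0.0095, 0.1638]
ee_rot: [129.9, 0.2, -178.3]
wrist_force: [3.3, 5.9, 0.5]
width: 0.0178
finger_force: 60.0
```

jog_arm([
  {"dx": 0.0,"dy": -0.005,"dz": 0.0,"ax": 0.0,"ay": 0.0,"az": 0.0},
  {"dx": 0.0,"dy": -0.01,"dz": 0.0,"ax": 0.0,"ay": 0.0,"az": 0.0},
  {"dx": 0.0,"dy": -0.015,"dz": 0.0,"ax": 0.0,"ay": 0.0,"az": 0.0},
  {"dx": 0.0,"dy": -0.02,"dz": 0.0,"ax": 0.0,"ay": 0.0,"az": 0.0},
  {"dx": 0.0,"dy": -0.02,"dz": 0.0,"ax": 0.0,"ay": 0.0,"az": 0.0},
])

```text
time: 15.88
ee_pos: [0.5164, 0.0055, 0.1639]
ee_rot: [129.9, 0.3, -178.3]
wrist_force: [3.6, 6.0, 0.2]
width: 0.0177
finger_force: 60.0
```

jog_arm([
  {"dx": 0.005,"dy": -0.005,"dz": 0.0,"ax": 0.0,"ay": 0.0,"az": 0.0},
  {"dx": 0.01,"dy": -0.01,"dz": 0.0,"ax": 0.0,"ay": 0.0,"az": 0.0},
  {"dx": 0.01,"dy": -0.015,"dz": 0.0,"ax": 0.0,"ay": 0.0,"az": 0.0},
  {"dx": 0.01,"dy": -0.02,"dz": 0.0,"ax": 0.0,"ay": 0.0,"az": 0.0},
  {"dx": 0.01,"dy": -0.02,"dz": 0.0,"ax": 0.0,"ay": 0.0,"az": 0.0},
])

```text
time: 16.5
ee_pos: [0.517, 0.0029, 0.1638]
ee_rot: [129.8, 0.2, -178.1]
wrist_force: [3.7, 8.4, -0.5]
width: 0.0176
finger_force: 60.0
```

```bash
python3 pull.py
```

```text
[0.51704701 0.00289176 0.16379024] [ 1.29788844e+02  1.52482114e-01 -1.78105562e+02] [ 2.00094742  8.46601517 -1.58052079] [ 1.1838576  -0.86195299 -0.80491683] [ 52.9  51.9 -53.1 102.4 -12.6  52.6 109.9]
tip [0.51390861 0.10684367 0.05114854] tip px [298.78020572 223.64790693]
hook_tip [([300.0, 223.1], 0.7, array([0.51365537, 0.10822019, 0.05114854]))]
hole_left [([322.7, 223.0], 0.59, array([0.51162503, 0.11317896, 0.07      ]))]
cap_red_centre [([402.7, 200.8], 0.68, array([0.50400235, 0.22461773, 0.075     ]))]
hook_collar [([322.1, 290.0], 0.68, array([ 0.49228281, -0.04199975,  0.2       ]))]
```

jog_arm([
  {"dx": 0.0,"dy": -0.005,"dz": 0.0,"ax": 0.0,"ay": 0.0,"az": 0.0},
  {"dx": 0.0,"dy": -0.01,"dz": 0.0,"ax": 0.0,"ay": 0.0,"az": 0.0},
  {"dx": 0.0,"dy": -0.01,"dz": 0.0,"ax": 0.0,"ay": 0.0,"az": 0.0},
  {"dx": 0.0,"dy": -0.01,"dz": 0.0,"ax": 0.0,"ay": 0.0,"az": 0.0},
  {"dx": 0.0,"dy": -0.01,"dz": 0.0,"ax": 0.0,"ay": 0.0,"az": 0.0},
])

```text
time: 17.38
ee_pos: [0.517, 0.0025, 0.1638]
ee_rot: [129.7, 0.2, -178.0]
wrist_force: [4.5, 14.0, -5.5]
width: 0.0181
finger_force: 60.0
```

The stop is felt: 14 N with no further motion. I unload the hook, centre it in the hole and lift straight out.

jog_arm([
  {"dx": 0.0,"dy": 0.015,"dz": 0.0,"ax": 0.0,"ay": 0.0,"az": 0.0},
  {"dx": 0.005,"dy": 0.035,"dz": 0.0,"ax": 0.0,"ay": 0.0,"az": 0.0},
  {"dx": 0.005,"dy": 0.035,"dz": 0.05,"ax": 0.0,"ay": 0.0,"az": 0.0},
  {"dx": 0.005,"dy": 0.035,"dz": 0.1,"ax": 0.0,"ay": 0.0,"az": 0.0},
  {"dx": 0.005,"dy": 0.035,"dz": 0.15,"ax": 0.0,"ay": 0.0,"az": 0.0},
])

```text
time: 18.0
ee_pos: [0.5178, 0.0047, 0.1933]
ee_rot: [130.1, 0.1, -178.2]
wrist_force: [-0.1, 0.4, -0.5]
width: 0.0178
finger_force: 59.9
```

jog_arm([
  {"dx": 0.0,"dy": 0.0,"dz": 0.05,"ax": 0.0,"ay": 0.0,"az": 0.0},
  {"dx": 0.0,"dy": 0.0,"dz": 0.1,"ax": 0.0,"ay": 0.0,"az": 0.0},
  {"dx": 0.0,"dy": 0.0,"dz": 0.2,"ax": 0.0,"ay": 0.0,"az": 0.0},
  {"dx": 0.0,"dy": -0.1,"dz": 0.4,"ax": 0.0,"ay": 0.0,"az": 0.0},
  {"dx": 0.0,"dy": -0.3,"dz": 0.6,"ax": 0.0,"ay": 0.0,"az": 0.0},
])

```text
time: 18.62
ee_pos: [0.5167, -0.0528, 0.3155]
ee_rot: [130.0, 0.1, -177.8]
wrist_force: [1.7, -0.1, -2.1]
width: 0.0177
finger_force: 59.9
```

Run:
```python
from h import *
w=read_camera('wrist');s=read_camera('scene');d=read_camera('side');o=telemetry.observe();print(o['time'],o['ee_pos'],o['ee_rot'],o['wrist_force'],o['joints'].round(1))
for n,z in(('hole_left',.07),('cap_red_centre',.075),('hole_right',.07),('pan_left',.061)):
  for k,q in(('w',w),('s',s),('d',d)):print(n,k,[(np.round(a['location'],1),round(a['score'],2),atz(q,a['location'],z).round(4)) for a in landmark_of(q,n)[:1]])
R=Ro.from_euler('xyz',o['ee_rot'],degrees=True).as_matrix()
pt=lambda hx,hz: o['ee_pos']+R@np.array([0,hx,-(hz+.034)])
for hx,hz,n in((-.02,-.186,'hook_tip'),(0,-.046,'hook_collar'),(0,0,'hook_grip')):
  for k,q in(('w',w),('s',s)):print(n,k,proj(q,pt(hx,hz)).round(1),[np.round(a['location'],1) for a in landmark_of(q,n)[:1]])
W=cv2.resize(w['pixels'],(400,300));S=cv2.resize(s['pixels'][190:415,200:500],(400,300));cv2.imwrite('pics/o1.png',np.hstack([W,S])[:,:,::-1])
```

```text
18.775 [ 0.51923696 -0.05657296  0.31479134] [ 130.16089035    0.36035522 -178.39551019] [-0.35605298 -0.11495435 -1.21897822] [ 58.8  42.3 -56.6  89.8 -15.5  73.5 105.1]
hole_left w [(array([248.1, 200.2]), 0.7, array([0.5133, 0.111 , 0.07  ]))]
hole_left s [(array([321.2, 299.7]), 0.73, array([0.5162, 0.1145, 0.07  ]))]
hole_left d [(array([324.6, 312.8]), 0.53, array([ 0.5568, -0.114 ,  0.07  ]))]
cap_red_centre w [(array([318.1, 188.1]), 0.6, array([0.5063, 0.2206, 0.075 ]))]
cap_red_centre s [(array([314.3, 182.2]), 0.67, array([ 0.5075, -0.1996,  0.075 ]))]
cap_red_centre d []
hole_right w [(array([365.7, 254.6]), 0.43, array([0.6172, 0.3431, 0.07  ]))]
hole_right s []
hole_right d [(array([341.6, 232.7]), 0.94, array([0.6303, 0.2567, 0.07  ]))]
pan_left w []
pan_left s [(array([315.5, 121.1]), 0.19, array([ 0.4885, -0.388 ,  0.061 ]))]
pan_left d [(array([297.3, 244.8]), 0.76, array([0.5003, 0.2073, 0.061 ]))]
hook_tip w [294.1 229.1] [array([298.5, 225.6])]
hook_tip s [319.7 258.3] [array([316.8, 258.5])]
hook_collar w [317.2 296. ] [array([324.1, 289.1])]
hook_collar s [316.2 203.4] [array([314.2, 202.1])]
hook_grip w [315.1 346.1] [array([324.2, 336.2])]
hook_grip s [314.7 183.2] [array([312.1, 180.1])]
```

View pics/o1.png

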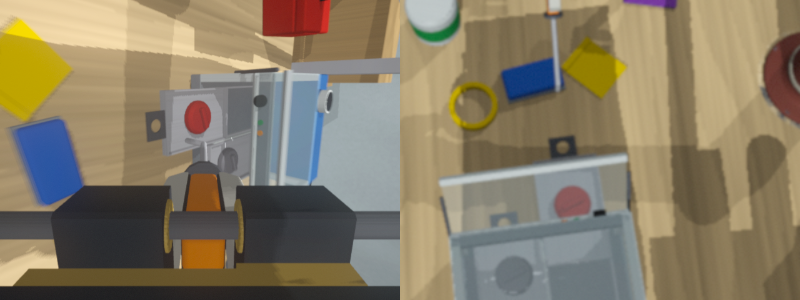

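The picture shows the left tray out with the red cap on it (tab hole at (248,200) in the wrist image) and the right tray shut. Hook return, in reverse order:

jog_arm([
  {"dx": 0.0,"dy": -0.05,"dz": 0.1,"ax": -0.16,"ay": -0.005,"az": 0.0},
  {"dx": 0.0,"dy": -0.15,"dz": 0.19,"ax": -0.33,"ay": -0.01,"az": 0.0},
  {"dx": 0.0,"dy": -0.25,"dz": 0.25,"ax": -0.5,"ay": -0.016,"az": 0.0},
  {"dx": 0.0,"dy": -0.35,"dz": 0.25,"ax": -0.67,"ay": -0.021,"az": 0.0},
  {"dx": 0.0,"dy": -0.45,"dz": 0.25,"ax": -0.833,"ay": -0.026,"az": 0.0},
])

```text
time: 20.3
ee_pos: [0.5178, -0.1442, 0.3639]
ee_rot: [-179.7, 0.1, -178.0]
wrist_force: [0.1, -0.6, -1.7]
width: 0.0178
finger_force: 59.9
```

jog_arm([
  {"dx": -0.01,"dy": -0.1,"dz": 0.0,"ax": 0.0,"ay": 0.0,"az": -0.16},
  {"dx": -0.03,"dy": -0.2,"dz": 0.0,"ax": 0.0,"ay": 0.0,"az": -0.33},
  {"dx": -0.05,"dy": -0.3,"dz": 0.0,"ax": 0.0,"ay": 0.0,"az": -0.5},
  {"dx": -0.06,"dy": -0.4,"dz": 0.0,"ax": 0.0,"ay": 0.0,"az": -0.66},
  {"dx": -0.075,"dy": -0.5,"dz": 0.0,"ax": 0.0,"ay": 0.0,"az": -0.803},
])

```text
time: 20.92
ee_pos: [0.5025, -0.2442, 0.3626]
ee_rot: [180.0, -0.1, 133.5]
wrist_force: [0.2, 0.3, -0.5]
width: 0.0175
finger_force: 59.9
```

jog_arm([
  {"dx": 0.0,"dy": -0.1,"dz": 0.0,"ax": 0.0,"ay": 0.0,"az": -0.16},
  {"dx": 0.0,"dy": -0.2,"dz": 0.0,"ax": 0.0,"ay": 0.0,"az": -0.33},
  {"dx": -0.01,"dy": -0.3,"dz": 0.0,"ax": 0.0,"ay": 0.0,"az": -0.5},
  {"dx": -0.015,"dy": -0.4,"dz": 0.0,"ax": 0.0,"ay": 0.0,"az": -0.66},
  {"dx": -0.015,"dy": -0.4,"dz": 0.0,"ax": 0.0,"ay": 0.0,"az": -0.81},
])

```text
time: 21.55
ee_pos: [0.4989, -0.3259, 0.3619]
ee_rot: [-179.9, -0.0, 84.7]
wrist_force: [-0.6, 0.1, -0.9]
width: 0.0176
finger_force: 59.9
```

jog_arm([
  {"dx": 0.0,"dy": 0.0,"dz": 0.0,"ax": 0.0,"ay": 0.0,"az": 0.0},
  {"dx": 0.0,"dy": 0.0,"dz": 0.0,"ax": 0.0,"ay": 0.0,"az": 0.0},
  {"dx": 0.0,"dy": 0.0,"dz": 0.0,"ax": 0.0,"ay": 0.0,"az": 0.0},
  {"dx": 0.0,"dy": 0.0,"dz": 0.0,"ax": 0.0,"ay": 0.0,"az": 0.0},
  {"dx": 0.0,"dy": 0.0,"dz": 0.0,"ax": 0.0,"ay": 0.0,"az": 0.0},
])

```text
time: 22.18
ee_pos: [0.4996, -0.3244, 0.3627]
ee_rot: [180.0, -0.0, 85.2]
wrist_force: [0.5, 0.1, -0.8]
width: 0.0177
finger_force: 59.9
```

Run:
```python
from h import *
P=[];Q=[]
for i in range(3):
  s=read_camera('scene');d=read_camera('side');o=telemetry.observe();P.append(o['ee_pos']);Q.append(o['ee_rot'])
print(o['time'],np.mean(P,0),Q,o['joints'].round(1))
R=Ro.from_euler('xyz',o['ee_rot'],degrees=True).as_matrix()
pt=lambda hx,hz: np.mean(P,0)+R@np.array([0,hx,-(hz+.034)])
for hx,hz,n in((-.02,-.186,'hook_tip'),(0,-.046,'hook_collar'),(0,0,'hook_grip')):
  r=[]
  for k,q in(('s',s),('d',d)):
    L=landmark_of(q,n);print(n,k,proj(q,pt(hx,hz)).round(1),[np.round(a['location'],1) for a in L[:1]])
    if L:r.append(ray(q,L[0]['location']))
  if len(r)==2:print(tri(r),pt(hx,hz))
A=cv2.resize(d['pixels'][190:400,210:400],(400,440),interpolation=cv2.INTER_CUBIC);B=cv2.resize(s['pixels'][20:230,220:410],(400,440),interpolation=cv2.INTER_CUBIC)
cv2.imwrite('pics/c4.png',np.hstack([A,B])[:,:,::-1])
# compare with c3 crop in the tip area
a=cv2.imread('pics/c3.png');b=cv2.imread('pics/c4.png')
g=lambda i:cv2.cvtColor(i,cv2.COLOR_BGR2GRAY)
for x,y,w,h in((160,60,90,240),(560,80,80,130)):
  t=g(a)[y:y+h,x:x+w];m=cv2.matchTemplate(g(b),t,cv2.TM_CCOEFF_NORMED);print(cv2.minMaxLoc(m)[1],np.array(cv2.minMaxLoc(m)[3])-[x,y])
```

```text
22.475 [ 0.49961324 -0.32446329  0.36264573] [array([-1.79998280e+02, -2.68640844e-03,  8.51459120e+01]), array([-1.79998295e+02, -4.79537640e-03,  8.51448067e+01]), array([-1.79996916e+02, -1.09569595e-03,  8.51394526e+01])] [ 42.1  25.7 -18.6  76.3   8.1  79.3  18.8]
hook_tip s [322.1 113.9] [array([321.9, 115.9])]
hook_tip d [293.3 323.6] [array([293.3, 324.4])]
(array([ 0.48006341, -0.31969449,  0.20615632]), [np.float64(0.00037073321383231236), np.float64(0.00037073321383228325)]) [ 0.47967725 -0.32276508  0.21064681]
hook_collar s [314.9  82.1] [array([312.2,  80.6])]
hook_collar d [304.3 262.9] [array([302.2, 263.1])]
(array([ 0.50064588, -0.32762132,  0.35215116]), [np.float64(0.004815034445444419), np.float64(0.0048150344454444445)]) [ 0.49961261 -0.324463    0.35064573]
hook_grip s [315.2  70.3] [array([315.7,  68.6])]
hook_grip d [304.4 241. ] [array([301.5, 235.9])]
(array([ 0.49664705, -0.32242126,  0.40565849]), [np.float64(0.002143306733580638), np.float64(0.0021433067335807315)]) [ 0.49961501 -0.32446409  0.39664573]
0.8622550368309021 [-3 -9]
0.9673779010772705 [ 1 -4]
```

jog_arm([
  {"dx": 0.005,"dy": -0.01,"dz": 0.0,"ax": 0.0,"ay": 0.0,"az": 0.0},
  {"dx": 0.005,"dy": -0.01,"dz": -0.05,"ax": 0.0,"ay": 0.0,"az": 0.0},
  {"dx": 0.005,"dy": -0.01,"dz": -0.12,"ax": 0.0,"ay": 0.0,"az": 0.0},
  {"dx": 0.005,"dy": -0.01,"dz": -0.2,"ax": 0.0,"ay": 0.0,"az": 0.0},
  {"dx": 0.005,"dy": -0.01,"dz": -0.28,"ax": 0.0,"ay": 0.0,"az": 0.0},
])

```text
time: 23.4
ee_pos: [0.5001, -0.3262, 0.3049]
ee_rot: [-179.9, -0.0, 85.1]
wrist_force: [-0.5, -0.7, -0.6]
width: 0.018
finger_force: 59.9
```

jog_arm([
  {"dx": 0.0,"dy": 0.0,"dz": -0.08,"ax": 0.0,"ay": 0.0,"az": 0.0},
  {"dx": 0.0,"dy": 0.0,"dz": -0.16,"ax": 0.0,"ay": 0.0,"az": 0.0},
  {"dx": 0.0,"dy": 0.0,"dz": -0.24,"ax": 0.0,"ay": 0.0,"az": 0.0},
  {"dx": 0.0,"dy": 0.0,"dz": -0.32,"ax": 0.0,"ay": 0.0,"az": 0.0},
  {"dx": 0.0,"dy": 0.0,"dz": -0.4,"ax": 0.0,"ay": 0.0,"az": 0.0},
])

```text
time: 24.02
ee_pos: [0.5005, -0.3264, 0.2255]
ee_rot: [-180.0, -0.0, 85.1]
wrist_force: [-0.3, -0.0, -1.0]
width: 0.0175
finger_force: 59.9
```

jog_arm([
  {"dx": 0.0,"dy": 0.0,"dz": -0.06,"ax": 0.0,"ay": 0.0,"az": 0.0},
  {"dx": 0.0,"dy": 0.0,"dz": -0.12,"ax": 0.0,"ay": 0.0,"az": 0.0},
  {"dx": 0.0,"dy": 0.0,"dz": -0.18,"ax": 0.0,"ay": 0.0,"az": 0.0},
  {"dx": 0.0,"dy": 0.0,"dz": -0.22,"ax": 0.0,"ay": 0.0,"az": 0.0},
  {"dx": 0.0,"dy": 0.0,"dz": -0.225,"ax": 0.0,"ay": 0.0,"az": 0.0},
])

```text
time: 24.65
ee_pos: [0.5003, -0.3263, 0.181]
ee_rot: [-179.9, -0.0, 85.1]
wrist_force: [0.5, -0.3, -1.4]
width: 0.0179
finger_force: 59.9
```

jog_arm([
  {"dx": 0.0,"dy": 0.0,"dz": 0.0,"ax": 0.0,"ay": 0.0,"az": 0.0},
  {"dx": 0.0,"dy": 0.0,"dz": 0.0,"ax": 0.0,"ay": 0.0,"az": 0.0},
  {"dx": 0.0,"dy": 0.0,"dz": 0.0,"ax": 0.0,"ay": 0.0,"az": 0.0},
  {"dx": 0.0,"dy": 0.0,"dz": 0.0,"ax": 0.0,"ay": 0.0,"az": 0.0},
  {"dx": 0.0,"dy": 0.0,"dz": 0.0,"ax": 0.0,"ay": 0.0,"az": 0.0},
])

```text
time: 25.28
ee_pos: [0.5006, -0.3265, 0.1817]
ee_rot: [180.0, 0.0, 85.1]
wrist_force: [-0.5, 0.3, -1.4]
width: 0.0179
finger_force: 59.9
```

jog_arm([
  {"dx": 0.0,"dy": 0.0,"dz": -0.005,"ax": 0.0,"ay": 0.0,"az": 0.0},
  {"dx": 0.0,"dy": 0.0,"dz": -0.008,"ax": 0.0,"ay": 0.0,"az": 0.0},
  {"dx": 0.0,"dy": 0.0,"dz": -0.008,"ax": 0.0,"ay": 0.0,"az": 0.0},
  {"dx": 0.0,"dy": 0.0,"dz": -0.008,"ax": 0.0,"ay": 0.0,"az": 0.0},
  {"dx": 0.0,"dy": 0.0,"dz": -0.008,"ax": 0.0,"ay": 0.0,"az": 0.0},
])

```text
time: 25.9
ee_pos: [0.5007, -0.3265, 0.1806]
ee_rot: [180.0, 0.0, 85.1]
wrist_force: [-2.2, 0.6, 5.6]
width: 0.0181
finger_force: 59.9
```

jog_arm([
  {"dx": 0.0,"dy": 0.0,"dz": 0.003,"ax": 0.0,"ay": 0.0,"az": 0.0},
  {"dx": 0.0,"dy": 0.0,"dz": 0.003,"ax": 0.0,"ay": 0.0,"az": 0.0},
  {"dx": 0.0,"dy": 0.0,"dz": 0.003,"ax": 0.0,"ay": 0.0,"az": 0.0},
  {"dx": 0.0,"dy": 0.0,"dz": 0.003,"ax": 0.0,"ay": 0.0,"az": 0.0},
  {"dx": 0.0,"dy": 0.0,"dz": 0.003,"ax": 0.0,"ay": 0.0,"az": 0.0},
], gripper=1.0)

```text
time: 26.52
ee_pos: [0.5006, -0.3264, 0.1806]
ee_rot: [-180.0, -0.0, 85.1]
wrist_force: [0.5, -0.0, 0.2]
width: 0.0629
finger_force: 0.0
```

jog_arm([
  {"dx": 0.0,"dy": 0.0,"dz": 0.0,"ax": 0.0,"ay": 0.0,"az": 0.0},
  {"dx": 0.0,"dy": 0.0,"dz": 0.0,"ax": 0.0,"ay": 0.0,"az": 0.0},
  {"dx": 0.0,"dy": 0.0,"dz": 0.0,"ax": 0.0,"ay": 0.0,"az": 0.0},
  {"dx": 0.0,"dy": 0.0,"dz": 0.0,"ax": 0.0,"ay": 0.0,"az": 0.0},
  {"dx": 0.0,"dy": 0.0,"dz": 0.0,"ax": 0.0,"ay": 0.0,"az": 0.0},
])

```text
time: 27.15
ee_pos: [0.5006, -0.3265, 0.1806]
ee_rot: [-180.0, -0.0, 85.1]
wrist_force: [-0.3, -0.5, 0.0]
width: 0.0931
finger_force: 0.0
```

jog_arm([
  {"dx": 0.0,"dy": 0.0,"dz": 0.1,"ax": 0.0,"ay": 0.0,"az": 0.0},
  {"dx": 0.0,"dy": 0.0,"dz": 0.3,"ax": 0.0,"ay": 0.0,"az": 0.0},
  {"dx": 0.0,"dy": 0.0,"dz": 0.5,"ax": 0.0,"ay": 0.0,"az": 0.0},
  {"dx": 0.0,"dy": 0.0,"dz": 0.7,"ax": 0.0,"ay": 0.0,"az": 0.0},
  {"dx": 0.0,"dy": 0.0,"dz": 0.7,"ax": 0.0,"ay": 0.0,"az": 0.0},
])

```text
time: 27.78
ee_pos: [0.5024, -0.327, 0.3244]
ee_rot: [179.6, 0.2, 85.1]
wrist_force: [0.2, -0.0, 0.7]
width: 0.0931
finger_force: 0.0
```

jog_arm([
  {"dx": 0.0,"dy": 0.0,"dz": 0.0,"ax": 0.0,"ay": 0.0,"az": 0.0},
  {"dx": 0.0,"dy": 0.0,"dz": 0.0,"ax": 0.0,"ay": 0.0,"az": 0.0},
  {"dx": 0.0,"dy": 0.0,"dz": 0.0,"ax": 0.0,"ay": 0.0,"az": 0.0},
  {"dx": 0.0,"dy": 0.0,"dz": 0.0,"ax": 0.0,"ay": 0.0,"az": 0.0},
  {"dx": 0.0,"dy": 0.0,"dz": 0.0,"ax": 0.0,"ay": 0.0,"az": 0.0},
])

```text
time: 28.4
ee_pos: [0.5006, -0.3264, 0.3204]
ee_rot: [-180.0, -0.0, 85.1]
wrist_force: [0.4, 0.6, -0.2]
width: 0.0929
finger_force: 0.0
```

Run:
```python
from h import *
s=read_camera('scene');d=read_camera('side');w=read_camera('wrist');o=telemetry.observe();print(o['time'],o['ee_pos'],o['wrist_force'],o['width'])
A=cv2.resize(d['pixels'][170:430,200:400],(400,520));C=np.vstack([cv2.resize(s['pixels'][90:400,200:420],(400,300)),cv2.resize(w['pixels'],(400,220))])
cv2.imwrite('pics/fin.png',np.hstack([A,C])[:,:,::-1])
for n in('hook_tip','hook_collar','hook_grip'):
  print(n,tri([ray(q,landmark_of(q,n)[0]['location']) for q in(s,d) if landmark_of(q,n)]))
```

```text
28.55 [ 0.50059947 -0.32648211  0.32062328] [ 0.36899504  0.63799827 -0.55625094] 0.09290760935993113
hook_tip (array([ 0.47889052, -0.32067234,  0.02092713]), [np.float64(0.002057194110915099), np.float64(0.0020571941109150194)])
hook_collar (array([ 0.50472143, -0.3225948 ,  0.16313715]), [np.float64(0.007967948447758473), np.float64(0.00796794844775832)])
hook_grip (array([ 0.50137605, -0.32638079,  0.21642268]), [np.float64(0.002336975380130411), np.float64(0.0023369753801305033)])
```

View pics/fin.png

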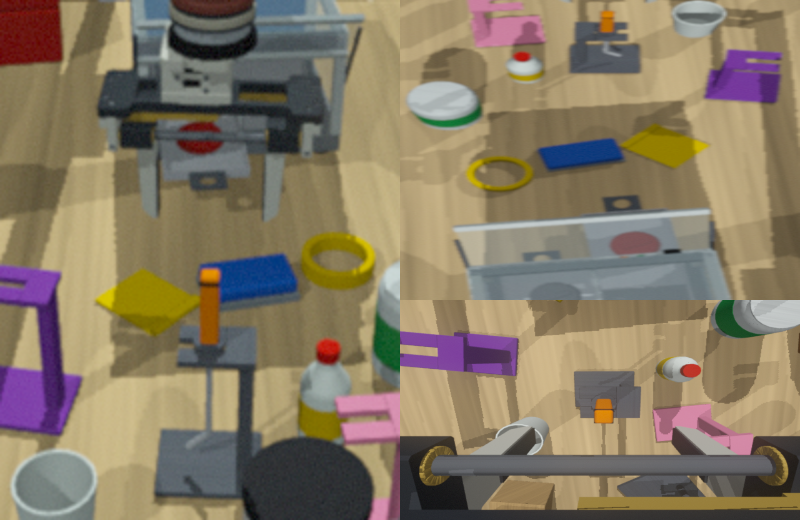

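The hook hangs upright in its dark stand at (209,310) in the left panel. The gripper is clear of it and nothing around has moved. The red cap's tray is out and the grey one is shut.

```bash
python3 -c "
from station import order
print(order.close_job())"
```

```text
the job is handed in; nothing more can be done
None
```

I drew the red cap's tray out to its stop, left the grey cap's tray shut, hung the hook back upright in its stand, and handed the job in at about 28.6 s; the hand-in returned no verdict.

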